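Put the sample bottles away in their matching holders

ROBOT

A 6-joint arm with a two-finger parallel gripper is mounted at the origin on the work surface. World frame = base frame: x ahead of the robot, y to its left, z up, the work surface at z = 0. Lengths are in m, angles in rad, forces in N, time in s.
With the tool pointing down it reaches from about 0.425 to 0.95 m from the base axis. Payload 3.5 kg.
Tool frame: the origin (TCP) lies at the very end of the fingers, on their centre line; the grasp point (between the pads) lies 19 mm behind it; z points along the fingers, y is the direction in which the jaws open and shut (so a half turn about z gives the same grasp; the last joint's range is limited). The gripper opens to 85 mm and grips with 20 to 120 N. Pads are 22 mm wide; open, the fingers measure 114 mm over their backs; the gripper's body (76 mm by 85 mm) begins 54 mm behind the grasp point. The pads swing forward as they close: fully open they stand 13 mm farther back than shut.
Start: joints at [-1.294, 0.286, 1.577, -0, 1.279, -0.15], TCP at [0.279, -0.614, 0.231] pointing down, gripper open.
Joint ranges: [-2.77, 2.77], [-0.9, 2.22], [0.21, 2.48], [-1.53, 4.67], [0.24, 2.81], [-2.84, 2.84]. Speed limits (rad/s): [2.79, 2.79, 3.14, 3.14, 3.14, 3.14].

INTERFACE

Orientations are given as a unit quaternion [x, y, z, w].
In Python, from plant import get_state, vision, ctrl, cut_out gives the robot as it stands.
- The arm moves only by the tool jog_arm, never from a script. Its argument "commands" is text: rows parted by semicolons, each of 6 numbers parted by spaces: the shift along the world's x, y, z in m, then the turn, a rotation vector about the world's x, y, z in rad. A call has 1 to 20 rows; each row is the pose to reach, as a shift and turn from the pose commanded when the call began; what a row does not reach only later rows make up. A row lasts 1/8 s, in which the tool goes at most 62.5 mm and 10.7 degrees, less where a joint would pass 70% of its speed; a pose out of reach is approached as far as the arm can. A call with a gripper value outside its range is refused whole. "gripper" is the opening in per cent of the stroke, from 0 (shut) to 100 (fully open), set as the call begins (left out, the last holds). The fingers move at their own pace and stop on an object; "grip_force" is the grip in N (left out, the last holds). Time passes only in rows, so rows that repeat a pose let the fingers close. It gives the time, the measured TCP pose, the force and the opening at its end, in the units of the state.
- get_state(): the state, without advancing time (a new reading comes with each control period).
- vision.read_camera(name): name is "side" or "top" or "wrist"; returns a dict with "frame" (420x560x3 uint8, red, green, blue), "z_map" (420x560 float32, m along the optical axis (not along the pixel's ray), 0 where there is no reading), "fx", "fy", "cx", "cy" (pixels), "R" (3x3) and "t" (3): a world point X has camera coordinates R X + t. Camera axes: x right, y down, z forward; pixel columns grow to the right and rows downward; lengths in m; the calibration is good to about 2 mm. The wrist camera is an equidistant fisheye: a pixel r from the principal point sees the ray r / f radians off the axis. A picture is of the moment at which its call begins.
- ctrl.sign_off(): hands the job in, once; it reports no verdict.
Trained networks look in the newest picture that a camera, given by its name, has taken for a name from the list of things; names that differ only in an ending like _2 or _b are one class to them, and where a whole thing is asked for, a point or a joint stands for the part that bears it (a point fixed in the world has none). Each returns a list of dicts, best first, with "conf" (0 to 1); they miss things now and then, are a little off and sometimes report something else, mostly with a low value. They report only what shows in the picture. A call takes as long as a camera call. They do not tell look-alikes from the thing itself.
- cut_out(camera, query): "pixels" (420x560 bool, what is visible of it) and "box" ([centre column, centre row, width, height] in pixels, round what is visible of it).
The state is a dict: "time": time; "qpos": joint angles; "dq": joint speeds; "joint_efforts": joint torques, N m; "eef_pos": TCP position; "tcp_rot": TCP orientation; "contact_force": force on the tool from outside, world axes, zero at the start; "wrist_torque": the same for the moment, N m; "opening": opening from 0.0 (shut) to 1.0 (fully open).
Only numpy, scipy, OpenCV 4.12 (cv2) and the standard library are available. Lean on these libraries where they do the work, as an engineer would, in place of code of your own. Each camera call takes 0.05 s, during which the arm holds its last target.

TASK

On the packing bench, take the four grey sample bottles with blue or orange caps and stand each one upright, down on the floor of the holder that has both its cap's colour and its own outline, round in round and square in square. Do not tip any bottle over, and leave the white bottle and the tape roll where they are.

Things in the scene. Friction and masses are not known exactly. Their poses are not given: they have to be found in the camera images.
- bottle_round_blue: Loose rigid round sample bottle with the blue cap, standing upright on the bench: a round grey body 40 mm in diameter and 48 mm high under a round blue cap 34 mm in diameter; the fixed, straight-sided cap runs from 50 to 95 mm (the bottle's top) and is good to grip. About 0.12 kg. Origin: centre of its underside; z up along the bottle.
- holder_round_blue: Blue round sample holder, a low open tray fixed to the bench: round, 72 mm outside diameter, 64 mm inside diameter, walls 4 mm thick and 12 mm high above the bench, inner floor 3 mm above the bench. Origin: centre of its underside, at bench height; z up.
- bottle_square_blue: Loose rigid square sample bottle with the blue cap, standing upright on the bench: a square grey body 38 x 38 mm and 48 mm high under a square blue cap 32 x 32 mm, faces square to its x and y axes; the fixed, straight-sided cap runs from 50 to 95 mm (the bottle's top) and is good to grip. About 0.12 kg. Origin: centre of its underside; z up along the bottle.
- holder_square_blue: Blue square sample holder, a low open tray fixed to the bench: square, 72 x 72 mm outside, 64 x 64 mm inside, sides along its x and y axes, walls 4 mm thick and 12 mm high above the bench, inner floor 3 mm above the bench. Origin: centre of its underside, at bench height; z up.
- bottle_round_orange: Loose rigid round sample bottle with the orange cap, standing upright on the bench: a round grey body 40 mm in diameter and 48 mm high under a round orange cap 34 mm in diameter; the fixed, straight-sided cap runs from 50 to 95 mm (the bottle's top) and is good to grip. About 0.12 kg. Origin: centre of its underside; z up along the bottle.
- holder_round_orange: Orange round sample holder, a low open tray fixed to the bench: round, 72 mm outside diameter, 64 mm inside diameter, walls 4 mm thick and 12 mm high above the bench, inner floor 3 mm above the bench. Origin: centre of its underside, at bench height; z up.
- bottle_square_orange: Loose rigid square sample bottle with the orange cap, standing upright on the bench: a square grey body 38 x 38 mm and 48 mm high under a square orange cap 32 x 32 mm, faces square to its x and y axes; the fixed, straight-sided cap runs from 50 to 95 mm (the bottle's top) and is good to grip. About 0.12 kg. Origin: centre of its underside; z up along the bottle.
- holder_square_orange: Orange square sample holder, a low open tray fixed to the bench: square, 72 x 72 mm outside, 64 x 64 mm inside, sides along its x and y axes, walls 4 mm thick and 12 mm high above the bench, inner floor 3 mm above the bench. Origin: centre of its underside, at bench height; z up.
- bottle_white: Bystander: loose all-white round bottle with a white cap, same shape and size as the other round bottles (40 mm body, 34 mm cap, 95 mm high); it has no holder and stays where it is. Origin: centre of its underside; z up.
- tape_roll: Bystander: loose roll of beige tape lying flat, 76 mm outside diameter, 54 mm hole, 24 mm high; stays where it is. Origin: centre of its underside; z up.
There are look-alikes about, which are no part of the job. What is shaped like the bottle_round_orange but green or turquoise is not meant.

How it is judged:
By the outcome, as a careful person would: the job done as asked, in the order asked, and still so for the second after the job is handed in, with the robot touching nothing.
It also fails if it takes over 112 s, if anything falls off the work surface, if the arm or the gripper's body presses on something with over 40 N, if the wrist force passes 120 N, or if a joint passes its speed limit or range.

## Working session

There is one attempt and no reset: what is moved stays moved. The work goes in short steps, Python scripts to look and compute and a tool call to move; the robot and the scene stay as the last step left them, time stands still between calls to the robot, and variables do not carry over. Pictures are saved under pics/ and viewed, and the job is handed in when it is done.

Besides the shell and the picture viewer there is one more tool, called after "Call:" by a JSON object that holds its "op" and its "data". jog_arm: Moves the arm, as the interface text tells. Its arguments: {"type":"object","properties":{"commands":{"type":"string"},"gripper":{"type":"number"},"grip_force":{"type":"number"}},"required":["commands"]}

```bash
mkdir -p pics; ls; python3 - <<'E'
from plant import get_state, vision
import cv2
s=get_state(); print(s)
for n in ["side","top","wrist"]:
    d=vision.read_camera(n); cv2.imwrite(f"pics/{n}0.png",d["frame"][:,:,::-1]); print(n,d["fx"],d["cx"],d["cy"],d["R"],d["t"])
E
```

```text
pics
{'time': 0.0, 'qpos': array([-1.29403793e+00,  2.87178655e-01,  1.57819321e+00,  1.19168321e-06,
        1.27860660e+00, -1.50030484e-01]), 'dq': array([ 0.00119307, -0.00099445, -0.00086714, -0.00059669,  0.0003608 ,
       -0.00029645]), 'joint_efforts': array([ 1.08120330e-03, -4.05976546e+01, -2.92626590e+01, -8.06388880e-05,
        5.70257631e-03,  2.88924404e-06]), 'eef_pos': array([ 0.27924069, -0.61380088,  0.22992975]), 'tcp_rot': array([ 9.77317018e-01,  2.11778239e-01, -7.49675102e-05, -1.19054936e-03]), 'contact_force': array([ 0.14466586, -0.19728139,  0.24570781]), 'wrist_torque': array([ 0.01979828,  0.04574808, -0.00651445]), 'opening': 1.001080741683675}
side 383.68113769567543 279.14351245749333 208.16131973942367 [[ 7.53731240e-01 -6.57182778e-01 -1.15421916e-04]
 [-5.14486657e-01 -5.89961960e-01 -6.22292829e-01]
 [ 4.08892036e-01  4.69100929e-01 -7.82784531e-01]] [-0.41154889  0.35055638  0.50034901]
top 419.6075334038876 282.3105575352206 211.1946954589994 [[ 0.05111238 -0.99868397  0.00422623]
 [-0.97481032 -0.05080955 -0.21717097]
 [ 0.2170999   0.00698035 -0.97612443]] [0.01703795 0.59499743 0.75277409]
wrist 325.19226210127806 282.0496798426404 210.4438909616421 [[ 0.41522395 -0.90971851 -0.00114487]
 [-0.85947673 -0.39270385  0.32723606]
 [-0.29814229 -0.13489226 -0.94494193]] [-0.67376076 -0.0430432   0.38116995]
```

View pics/top0.png

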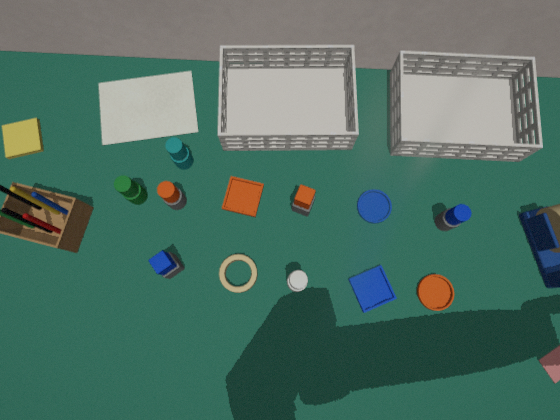

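View pics/side0.png

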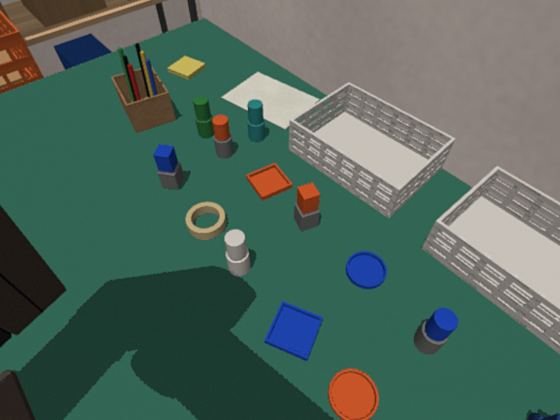

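The top view shows all four bottles: orange square near (304,198), blue round (457,215), orange round (170,194), blue square (164,264). The holders are orange square (243,197), blue round (374,206), blue square (372,288) and orange round (436,292). The bystanders are white (298,281) and tape (238,273), and the look-alikes are turquoise (178,152) and green (129,188).

```bash
cat > h.py <<'E'
from plant import get_state, vision, ctrl, cut_out
import numpy as np, cv2
names=["bottle_round_blue","bottle_square_blue","bottle_round_orange","bottle_square_orange","holder_round_blue","holder_square_blue","holder_round_orange","holder_square_orange","bottle_white","tape_roll"]
def world(d):
    v,u=np.mgrid[0:420,0:560]; z=d["z_map"]
    P=np.stack([(u-d["cx"])/d["fx"]*z,(v-d["cy"])/d["fy"]*z,z],-1)
    return (P-d["t"])@d["R"]
def measure(n,d,cam,W):
    r=cut_out(cam,n); out=[]
    for q in r[:3]:
        m=q["pixels"]&(d["z_map"]>0); p=W[m]
        if len(p)<20: continue
        if n.startswith("bottle"):
            t=p[(p[:,2]>0.088)&(p[:,2]<.102)]
        else: t=p[(p[:,2]>-.01)&(p[:,2]<.03)]
        if len(t)<10: out.append((q["conf"],q["box"],"few",p[:,2].max()));continue
        rc=cv2.minAreaRect((t[:,:2]*1000).astype(np.float32))
        col=d["frame"][m].mean(0).round()
        out.append((round(q["conf"],2),np.round(q["box"]),col,"rect",np.round(rc[0],1),np.round(rc[1],1),round(rc[2],1),"mean",np.round(t.mean(0)*1000,1),len(t)))
    return out
E
python3 - <<'E'
from h import *
for c in ["top","side"]:
    d=vision.read_camera(c); W=world(d); print(c)
    for n in names:
        print(n)
        for o in measure(n,d,c,W): print("   ",*o)
E
```

```text
top
bottle_round_blue
    0.56 [454. 218.  36.  29.] [ 38.  62. 107.] rect [ 602.3 -290.7] [32.5 33.1] 69.6 mean [ 601.9 -290.1   93.5] 257
bottle_square_blue
    0.88 [166. 265.  35.  25.] [ 40.  68. 118.] rect [480.3 266.5] [32.7 31.9] 38.4 mean [480.2 266.   94. ] 319
bottle_round_orange
    0.95 [130. 190.  31.  30.] [34. 89. 47.] rect [624.6 353.7] [32.4 31.7] 48.9 mean [624.4 353.7  94.1] 246
    0.84 [173. 196.  26.  28.] [121.  75.  48.] rect [618.  270.7] [31.6 32.7] 61.2 mean [617.3 270.3  93.9] 246
    0.57 [182. 155.  32.  32.] [32. 99. 96.] rect [706.7 264.9] [31.7 30.8] 5.5 mean [706.6 264.5  94.1] 227
bottle_square_orange
    0.72 [304. 200.  26.  32.] [136.  81.  49.] rect [621.8   6.4] [31.9 32.3] 70.6 mean [621.2   6.5  93.7] 276
    0.18 [452. 217.  36.  33.] [ 39.  64. 105.] rect [ 602.3 -290.7] [32.5 33.1] 69.6 mean [ 601.8 -290.2   93.5] 258
holder_round_blue
    0.62 [378. 207.  34.  34.] [ 42.  86. 152.] rect [ 628.  -144.8] [68.9 74.6] 46.8 mean [ 627.8 -144.8    4. ] 931
    0.55 [243. 197.  42.  44.] [176.  90.  40.] rect [636.5 133.9] [76.  78.7] 79.6 mean
[... 2191 characters left out ...]
  0.82 [293. 330.  60.  62.] [ 28.  64. 161.] rect [ 457.6 -137.6] [80.2 75.4] 25.0 mean [ 455.2 -140.2    5.5] 2154
holder_round_orange
    0.86 [355. 395.  50.  50.] [189.  81.  39.] rect [ 455.2 -266.2] [68.3 70.7] 52.6 mean [ 455.3 -267.3    4.5] 2108
holder_square_orange
    0.82 [271. 183.  47.  33.] [168.  74.  37.] rect [636.5 136.2] [84.1 82.1] 80.1 mean [632.1 131.9   5.7] 1051
bottle_white
    0.96 [235. 254.  28.  44.] [143. 139. 133.] rect [460.3  11.5] [32.3 31.5] 45.8 mean [459.8  10.2  94.4] 314
    0.42 [271.4, 181.5, 49.3, 34.6] few 0.014601207090558089
tape_roll
    0.82 [207. 222.  40.  41.] [141. 127.  94.] rect [468.6 137.3] [73.8 93.2] 11.4 mean [468.7 127.3  17.9] 913
```

Call:
{"op": "jog_arm", "data": {"commands": "0.02 0.02 0 0 0 0;0.05 0.05 0 0 0 0;0.085 0.085 0 0 0 0;0.12 0.12 0 0 0 0;0.155 0.155 0 0 0 0;0.19 0.19 0 0 0 0;0.225 0.225 0 0 0 0;0.26 0.26 0 0 0 0;0.29 0.29 0 0 0 0;0.31 0.31 0 0 0 0;0.322 0.3235 0 0 0 0;0.322 0.3235 -0.03 0 0 0;0.322 0.3235 -0.07 0 0 0;0.322 0.3235 -0.09 0 0 0;0.322 0.3235 -0.1 0 0 0;0.322 0.3235 -0.1 0 0 0;0.322 0.3235 -0.1 0 0 0", "gripper": 100, "grip_force": 40}}

```text
time: 3.38
eef_pos: [0.6023, -0.2917, 0.1332]
tcp_rot: [0.977, 0.212, 0.001, 0.001]
contact_force: [-0.3, -0.0, -0.1]
opening: 1.005
```

```bash
python3 - <<'E'
from h import *
for n in ["side","wrist"]:
    d=vision.read_camera(n); cv2.imwrite(f"pics/{n}1.png",d["frame"][:,:,::-1])
print(get_state()["eef_pos"])
E
```

```text
[ 0.60223559 -0.29151217  0.1331023 ]
```

View pics/side1.png

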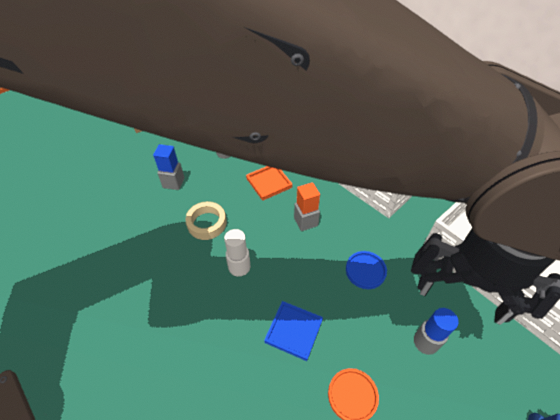

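View pics/wrist1.png

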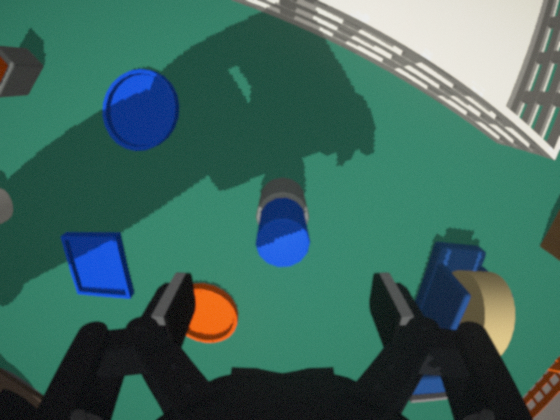

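Wrist view: the blue round cap (283,240) is centred between the fingers (about 185 and 380), and nothing stands near them. The side view agrees.

Call:
{"op": "jog_arm", "data": {"commands": "0 0 -0.02 0 0 0;0 0 -0.04 0 0 0;0 0 -0.06 0 0 0;0 0 -0.072 0 0 0;0 0 -0.077 0 0 0;0 0 -0.077 0 0 0;0 0 -0.077 0 0 0"}}

```text
time: 4.35
eef_pos: [0.6021, -0.2914, 0.0553]
tcp_rot: [0.977, 0.212, 0.001, 0.001]
contact_force: [-0.4, -0.2, -0.5]
opening: 1.0
```

Call:
{"op": "jog_arm", "data": {"commands": "0 0 0 0 0 0;0 0 0 0 0 0;0 0 0 0 0 0;0 0 0 0 0 0;0 0 0 0 0 0;0 0 0 0 0 0;0 0 0 0 0 0;0 0 0 0 0 0", "gripper": 0, "grip_force": 40}}

```text
time: 5.35
eef_pos: [0.6016, -0.291, 0.0546]
tcp_rot: [0.977, 0.212, 0.0, 0.0]
contact_force: [-0.2, 0.5, 3.2]
opening: 0.39
```

Call:
{"op": "jog_arm", "data": {"commands": "0 0 0.01 0 0 0;0 0 0.03 0 0 0;0 0 0.055 0 0 0;0.003 0.01 0.07 0 0 0;0.008 0.04 0.075 0 0 0;0.013 0.07 0.075 0 0 0;0.018 0.1 0.075 0 0 0;0.023 0.125 0.075 0 0 0;0.026 0.14 0.075 0 0 0;0.0265 0.1455 0.075 0 0 0;0.0265 0.1455 0.07 0 0 0;0.0265 0.1455 0.055 0 0 0;0.0265 0.1455 0.04 0 0 0;0.0265 0.1455 0.03 0 0 0;0.0265 0.1455 0.025 0 0 0;0.0265 0.1455 0.025 0 0 0"}}

```text
time: 7.35
eef_pos: [0.6277, -0.1454, 0.0787]
tcp_rot: [0.977, 0.212, -0.0, -0.0]
contact_force: [0.2, 0.1, -0.4]
opening: 0.386
```

```bash
python3 - <<'E'
from h import *
for n in ["side"]:
    d=vision.read_camera(n); cv2.imwrite(f"pics/{n}2.png",d["frame"][:,:,::-1])
print(get_state()["eef_pos"])
E
```

```text
[ 0.62808733 -0.14552355  0.07937934]
```

View pics/side2.png

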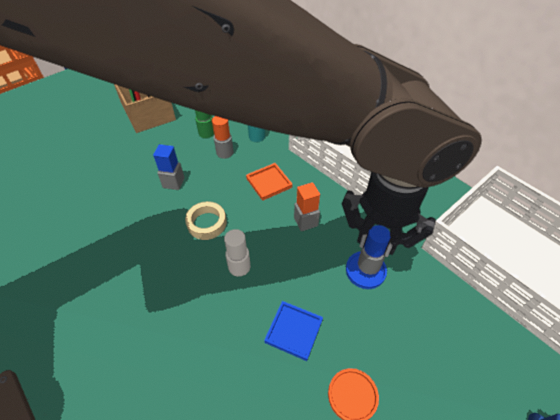

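The side view shows the bottle upright in the grip, low over the blue round holder (367,270). I'll lower it the last 21 mm and release.

Call:
{"op": "jog_arm", "data": {"commands": "0 0 -0.008 0 0 0;0 0 -0.015 0 0 0;0 0 -0.019 0 0 0;0 0 -0.021 0 0 0;0 0 -0.021 0 0 0;0 0 -0.021 0 0 0"}}

```text
time: 8.15
eef_pos: [0.6281, -0.1455, 0.0586]
tcp_rot: [0.977, 0.212, 0.0, 0.0]
contact_force: [-0.2, -0.5, -1.4]
opening: 0.387
```

Call:
{"op": "jog_arm", "data": {"commands": "0 0 0 0 0 0;0 0 0 0 0 0;0 0 0 0 0 0;0 0 0 0 0 0;0 0 0 0 0 0;0 0 0.02 0 0 0;0 0 0.06 0 0 0;0 0 0.1 0 0 0;0 0 0.13 0 0 0;0 0 0.15 0 0 0;0 0 0.15 0 0 0", "gripper": 85}}

```text
time: 9.52
eef_pos: [0.629, -0.1458, 0.2111]
tcp_rot: [0.977, 0.212, 0.002, 0.001]
contact_force: [0.1, -0.1, -0.1]
opening: 0.851
```

Call:
{"op": "jog_arm", "data": {"commands": "-0.001 0.015 0 0 0 0.08;-0.001 0.03 0 0 0 0.18;-0.002 0.05 0 0 0 0.28;-0.003 0.07 0 0 0 0.38;-0.004 0.09 0 0 0 0.48;-0.005 0.11 0 0 0 0.58;-0.006 0.13 0 0 0 0.68;-0.0065 0.145 0 0 0 0.76;-0.0065 0.151 0 0 0 0.812;-0.0065 0.151 -0.03 0 0 0.812;-0.0065 0.151 -0.06 0 0 0.812;-0.0065 0.151 -0.077 0 0 0.812;-0.0065 0.151 -0.077 0 0 0.812;-0.0065 0.151 -0.077 0 0 0.812", "gripper": 100}}

```text
time: 11.28
eef_pos: [0.6221, 0.0054, 0.1322]
tcp_rot: [0.814, 0.581, 0.001, 0.0]
contact_force: [1.2, -0.4, -0.4]
opening: 1.003
```

```bash
python3 - <<'E'
from h import *
a=[vision.read_camera(n)["frame"][:,:,::-1] for n in ["side","wrist"]]
cv2.imwrite("pics/3.png",cv2.resize(np.hstack(a),(800,300)))
print(get_state()["eef_pos"],get_state()["tcp_rot"])
E
```

```text
[0.62247185 0.00535118 0.13298933] [0.81424457 0.58052028 0.00099905 0.00099984]
```

View pics/3.png

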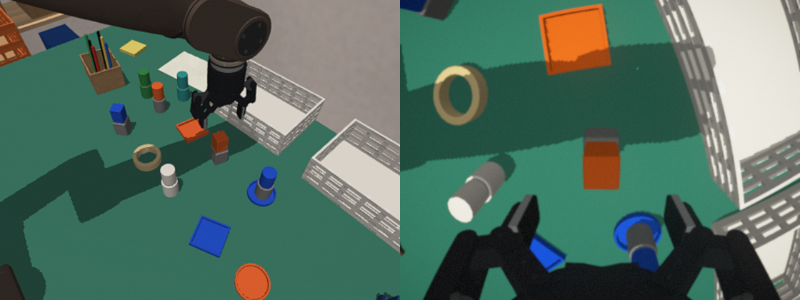

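```bash
python3 - <<'E'
from h import *
d=vision.read_camera("side");W=world(d).reshape(-1,3);ok=(d["z_map"]>0).ravel();c=d["frame"].reshape(-1,3).astype(int)
for a,b in [(-.06,0),(0,.06),(.06,.13),(.13,.2)]:
    m=ok&(W[:,1]>a)&(W[:,1]<b)&(W[:,2]>.02)&(W[:,2]<.2)&(c.min(1)>110)&(W[:,0]>.63)
    print(a,m.sum(), W[m][:,0].min() if m.any() else None, np.percentile(W[m][:,0],2) if m.any() else None, W[m][:,2].max() if m.any() else None)
E
```

```text
-0.06 3077 0.63091655386123 0.7466003688588537 0.19991194807483037
0 2536 0.7429492313281685 0.7454698845098087 0.19997660151736513
0.06 2444 0.7378076797285066 0.7405463402386214 0.19858260461238894
0.13 1814 0.7365659738943194 0.9279941409718587 0.17639825488909466
```

The crate starts at x ≈ 0.74, so the finger at 0.675 is clear. The side image shows the blue round bottle standing in its holder. In the wrist view the orange square cap is square to the jaws and centred.

Call:
{"op": "jog_arm", "data": {"commands": "0 0 -0.02 0 0 0;0 0 -0.04 0 0 0;0 0 -0.06 0 0 0;0 0 -0.072 0 0 0;0 0 -0.077 0 0 0;0 0 -0.077 0 0 0;0 0 -0.077 0 0 0"}}

```text
time: 12.3
eef_pos: [0.6221, 0.0055, 0.0552]
tcp_rot: [0.814, 0.581, 0.001, 0.001]
contact_force: [-0.6, -0.3, -0.3]
opening: 1.0
```

Call:
{"op": "jog_arm", "data": {"commands": "0 0 0 0 0 0;0 0 0 0 0 0;0 0 0 0 0 0;0 0 0 0 0 0;0 0 0 0 0 0;0 0 0 0 0 0;0 0 0 0 0 0;0 0 0 0 0 0", "gripper": 0}}

```text
time: 13.3
eef_pos: [0.6216, 0.0055, 0.0546]
tcp_rot: [0.814, 0.581, 0.0, 0.0]
contact_force: [-0.9, 0.3, 3.4]
opening: 0.367
```

Call:
{"op": "jog_arm", "data": {"commands": "0 0 0.01 0 0 0;0 0 0.03 0 0 0;0 0 0.055 0 0 0;0.001 0.01 0.07 0 0 0.01;0.003 0.035 0.075 0 0 0.04;0.006 0.065 0.075 0 0 0.08;0.009 0.09 0.075 0 0 0.11;0.011 0.11 0.075 0 0 0.13;0.0125 0.122 0.075 0 0 0.145;0.0125 0.1265 0.075 0 0 0.145;0.0125 0.1265 0.07 0 0 0.145;0.0125 0.1265 0.055 0 0 0.145;0.0125 0.1265 0.04 0 0 0.145;0.0125 0.1265 0.03 0 0 0.145;0.0125 0.1265 0.025 0 0 0.145;0.0125 0.1265 0.025 0 0 0.145"}}

```text
time: 15.3
eef_pos: [0.6337, 0.132, 0.0788]
tcp_rot: [0.77, 0.638, -0.0, -0.0]
contact_force: [-0.5, -0.7, -1.1]
opening: 0.367
```

```bash
python3 - <<'E'
from h import *
a=[vision.read_camera(n)["frame"][:,:,::-1] for n in ["side","wrist"]]
cv2.imwrite("pics/4.png",cv2.resize(np.hstack(a),(800,300)))
print(get_state()["eef_pos"],get_state()["tcp_rot"])
E
```

```text
[0.63438678 0.13212143 0.07985122] [7.70023108e-01 6.38015796e-01 4.04824252e-04 3.03952929e-04]
```

View pics/4.png

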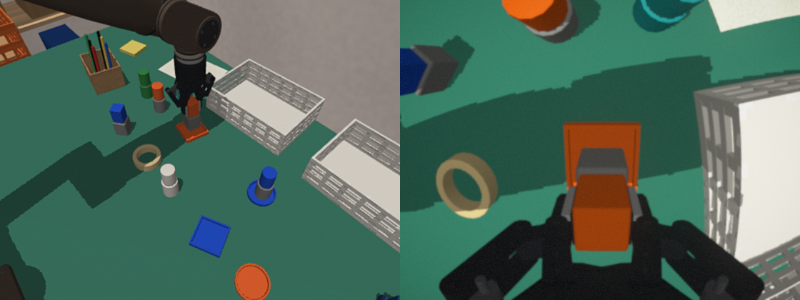

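The wrist view shows the orange square bottle upright over its holder (602,155), aligned with it. I'll lower and release.

Call:
{"op": "jog_arm", "data": {"commands": "0 0 -0.008 0 0 0;0 0 -0.015 0 0 0;0 0 -0.019 0 0 0;0 0 -0.021 0 0 0;0 0 -0.021 0 0 0;0 0 -0.021 0 0 0"}}

```text
time: 16.15
eef_pos: [0.634, 0.1321, 0.0586]
tcp_rot: [0.77, 0.638, 0.0, 0.0]
contact_force: [-0.6, -0.5, 1.4]
opening: 0.366
```

Call:
{"op": "jog_arm", "data": {"commands": "0 0 0 0 0 0;0 0 0 0 0 0;0 0 0 0 0 0;0 0 0 0 0 0;0 0 0 0 0 0;0 0 0.02 0 0 0;0 0 0.06 0 0 0;0 0 0.1 0 0 0;0 0 0.13 0 0 0;0 0 0.15 0 0 0;0 0 0.15 0 0 0", "gripper": 85}}

```text
time: 17.52
eef_pos: [0.6351, 0.1321, 0.2112]
tcp_rot: [0.77, 0.638, 0.002, 0.001]
contact_force: [0.2, -0.1, -0.0]
opening: 0.847
```

Call:
{"op": "jog_arm", "data": {"commands": "-0.01 0.01 0 0 0 -0.06;-0.03 0.025 0 0 0 -0.14;-0.05 0.04 0 0 0 -0.23;-0.07 0.06 0 0 0 -0.32;-0.09 0.08 0 0 0 -0.41;-0.11 0.095 0 0 0 -0.5;-0.13 0.11 0 0 0 -0.59;-0.145 0.125 0 0 0 -0.67;-0.1535 0.1335 0 0 0 -0.712;-0.1535 0.1335 -0.03 0 0 -0.712;-0.1535 0.1335 -0.06 0 0 -0.712;-0.1535 0.1335 -0.077 0 0 -0.712;-0.1535 0.1335 -0.077 0 0 -0.712;-0.1535 0.1335 -0.077 0 0 -0.712", "gripper": 100}}

```text
time: 19.27
eef_pos: [0.4811, 0.2657, 0.1321]
tcp_rot: [0.944, 0.33, 0.001, -0.0]
contact_force: [-0.2, 0.0, 0.5]
opening: 0.999
```

```bash
python3 - <<'E'
from h import *
a=[vision.read_camera(n)["frame"][:,:,::-1] for n in ["side","wrist"]]
cv2.imwrite("pics/5.png",cv2.resize(np.hstack(a),(800,300)))
print(get_state()["eef_pos"],get_state()["tcp_rot"])
E
```

```text
[0.48143521 0.26587434 0.13277266] [9.44132450e-01 3.29563617e-01 1.31873075e-03 1.25186274e-06]
```

View pics/5.png

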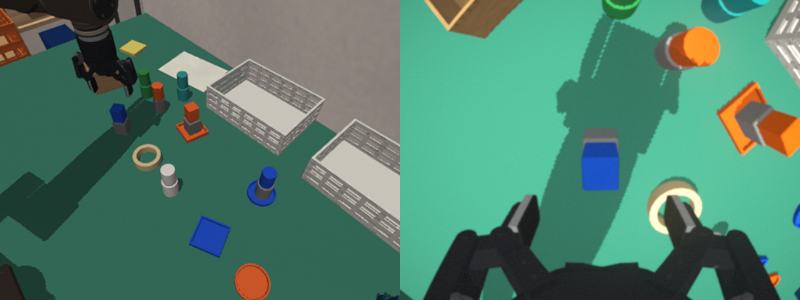

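The orange square bottle now stands in its holder (side, 192,125). The blue square cap (600,165 in the wrist half) is square to the jaws and centred. The tape roll only looks close to the finger: it is 24 mm high and about 135 mm from the bottle.

Call:
{"op": "jog_arm", "data": {"commands": "0 0 -0.02 0 0 0;0 0 -0.04 0 0 0;0 0 -0.06 0 0 0;0 0 -0.072 0 0 0;0 0 -0.077 0 0 0;0 0 -0.077 0 0 0;0 0 -0.077 0 0 0"}}

```text
time: 20.25
eef_pos: [0.4811, 0.2658, 0.0552]
tcp_rot: [0.944, 0.33, 0.001, -0.0]
contact_force: [0.8, 0.6, 0.2]
opening: 0.997
```

Call:
{"op": "jog_arm", "data": {"commands": "0 0 0 0 0 0;0 0 0 0 0 0;0 0 0 0 0 0;0 0 0 0 0 0;0 0 0 0 0 0;0 0 0 0 0 0;0 0 0 0 0 0;0 0 0 0 0 0", "gripper": 0}}

```text
time: 21.25
eef_pos: [0.4806, 0.2656, 0.0545]
tcp_rot: [0.944, 0.33, 0.0, 0.0]
contact_force: [-0.7, -0.8, 2.3]
opening: 0.369
```

Call:
{"op": "jog_arm", "data": {"commands": "0 0 0.01 0 0 0;0 0 0.035 0 0 0;0 0 0.07 0 0 0;0.005 -0.01 0.105 0 0 0;0.015 -0.03 0.135 0 0 -0.02;0.025 -0.06 0.15 0 0 -0.04;0.035 -0.1 0.15 0 0 -0.06;0.04 -0.14 0.15 0 0 -0.08;0.04 -0.18 0.15 0 0 -0.1;0.035 -0.22 0.15 0 0 -0.12;0.025 -0.26 0.15 0 0 -0.14;0.015 -0.3 0.15 0 0 -0.16;0 -0.34 0.15 0 0 -0.18;-0.012 -0.375 0.15 0 0 -0.21;-0.02 -0.397 0.15 0 0 -0.227;-0.0235 -0.407 0.14 0 0 -0.227;-0.0235 -0.407 0.11 0 0 -0.227;-0.0235 -0.407 0.075 0 0 -0.227;-0.0235 -0.407 0.05 0 0 -0.227;-0.0235 -0.407 0.04 0 0 -0.227"}}

```text
time: 23.75
eef_pos: [0.4556, -0.1401, 0.0919]
tcp_rot: [0.975, 0.221, -0.002, -0.002]
contact_force: [-0.1, 0.2, -1.8]
opening: 0.37
```

Call:
{"op": "jog_arm", "data": {"commands": "0 0 -0.008 0 0 0;0 0 -0.015 0 0 0;0 0 -0.015 0 0 0"}}

```text
time: 24.12
eef_pos: [0.457, -0.1414, 0.0794]
tcp_rot: [0.975, 0.221, 0.0, 0.0]
contact_force: [0.4, -0.3, -0.9]
opening: 0.367
```

```bash
python3 - <<'E'
from h import *
a=[vision.read_camera(n)["frame"][:,:,::-1] for n in ["side","wrist"]]
cv2.imwrite("pics/6.png",cv2.resize(np.hstack(a),(800,300)))
print(get_state()["eef_pos"],get_state()["tcp_rot"])
E
```

```text
[ 0.45738343 -0.14166018  0.07992068] [9.75368130e-01 2.20582547e-01 4.43432973e-04 3.91811157e-04]
```

View pics/6.png

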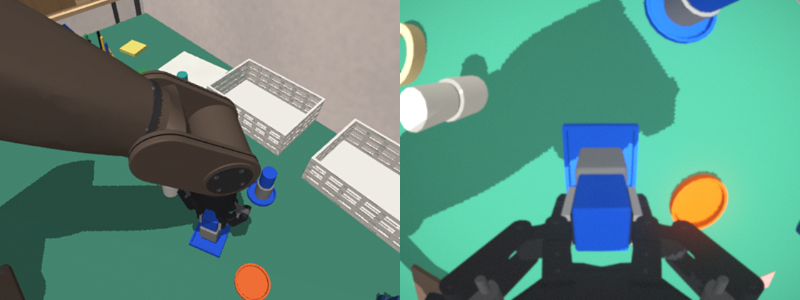

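The blue square bottle is upright and aligned over the blue square holder (602,150 in the wrist half). I'll lower and release.

Call:
{"op": "jog_arm", "data": {"commands": "0 0 -0.008 0 0 0;0 0 -0.015 0 0 0;0 0 -0.019 0 0 0;0 0 -0.021 0 0 0;0 0 -0.021 0 0 0;0 0 -0.021 0 0 0"}}

```text
time: 24.98
eef_pos: [0.4571, -0.1415, 0.0585]
tcp_rot: [0.975, 0.221, 0.0, 0.0]
contact_force: [-1.1, -0.0, 0.9]
opening: 0.369
```

Call:
{"op": "jog_arm", "data": {"commands": "0 0 0 0 0 0;0 0 0 0 0 0;0 0 0 0 0 0;0 0 0 0 0 0;0 0 0 0 0 0;0 0 0.02 0 0 0;0 0 0.06 0 0 0;0 0 0.1 0 0 0;0 0 0.13 0 0 0;0 0 0.15 0 0 0;0 0 0.15 0 0 0", "gripper": 85}}

```text
time: 26.35
eef_pos: [0.458, -0.142, 0.2102]
tcp_rot: [0.975, 0.221, 0.002, 0.001]
contact_force: [0.4, -0.8, 0.1]
opening: 0.848
```

Call:
{"op": "jog_arm", "data": {"commands": "0.005 0.015 0 0 0 0.01;0.015 0.04 0 0 0 0.03;0.03 0.075 0 0 0 0.06;0.043 0.11 0 0 0 0.09;0.057 0.145 0 0 0 0.12;0.07 0.18 0 0 0 0.15;0.085 0.215 0 0 0 0.18;0.1 0.25 0 0 0 0.21;0.112 0.285 0 0 0 0.24;0.125 0.32 0 0 0 0.27;0.14 0.355 0 0 0 0.3;0.15 0.385 0 0 0 0.32;0.158 0.403 0 0 0 0.34;0.161 0.411 0 0 0 0.34;0.161 0.411 -0.02 0 0 0.34;0.161 0.411 -0.05 0 0 0.34;0.161 0.411 -0.07 0 0 0.34;0.161 0.411 -0.077 0 0 0.34;0.161 0.411 -0.077 0 0 0.34;0.161 0.411 -0.077 0 0 0.34", "gripper": 100}}

```text
time: 28.85
eef_pos: [0.6188, 0.2697, 0.1328]
tcp_rot: [0.924, 0.382, 0.001, 0.0]
contact_force: [0.0, 0.1, 0.1]
opening: 1.0
```

```bash
python3 - <<'E'
from h import *
a=[vision.read_camera(n)["frame"][:,:,::-1] for n in ["side","wrist"]]
cv2.imwrite("pics/7.png",cv2.resize(np.hstack(a),(800,300)))
print(get_state()["eef_pos"],get_state()["tcp_rot"])
E
```

```text
[0.61873627 0.26977989 0.13280984] [9.23994582e-01 3.82403517e-01 1.23827466e-03 1.70702240e-04]
```

View pics/7.png

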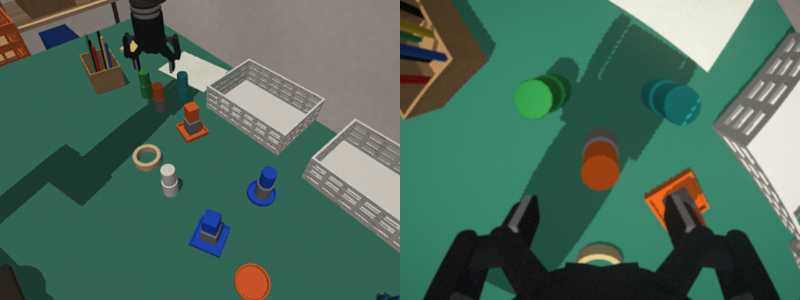

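All three earlier bottles stand in their holders. The orange round cap (600,165 in the wrist half) is centred between the jaws. By the measured positions, the green and turquoise look-alikes are about 28 mm or more clear of the fingers.

Call:
{"op": "jog_arm", "data": {"commands": "0 0 -0.02 0 0 0;0 0 -0.04 0 0 0;0 0 -0.06 0 0 0;0 0 -0.072 0 0 0;0 0 -0.077 0 0 0;0 0 -0.077 0 0 0;0 0 -0.077 0 0 0"}}

```text
time: 29.82
eef_pos: [0.6187, 0.2698, 0.0553]
tcp_rot: [0.924, 0.382, 0.001, 0.0]
contact_force: [0.2, -0.4, -0.5]
opening: 0.999
```

Call:
{"op": "jog_arm", "data": {"commands": "0 0 0 0 0 0;0 0 0 0 0 0;0 0 0 0 0 0;0 0 0 0 0 0;0 0 0 0 0 0;0 0 0 0 0 0;0 0 0 0 0 0;0 0 0 0 0 0", "gripper": 0}}

```text
time: 30.82
eef_pos: [0.6181, 0.2697, 0.0547]
tcp_rot: [0.924, 0.382, 0.0, -0.0]
contact_force: [-0.5, 0.9, 3.3]
opening: 0.386
```

Call:
{"op": "jog_arm", "data": {"commands": "0 0 0.01 0 0 0;0 0 0.035 0 0 0;0 0 0.07 0 0 0;0 0 0.105 0 0 0;0 0 0.135 0 0 0;0 0 0.15 0 0 0;0 0 0.155 0 0 0;0 0 0.155 0 0 0"}}

```text
time: 31.82
eef_pos: [0.6174, 0.2694, 0.2081]
tcp_rot: [0.924, 0.382, -0.001, -0.0]
contact_force: [-0.6, 0.1, -1.5]
opening: 0.389
```

Call:
{"op": "jog_arm", "data": {"commands": "-0.005 -0.015 0 0 0 0;-0.013 -0.045 0 0 0 0;-0.025 -0.085 0 0 0 0;-0.037 -0.125 0 0 0 0;-0.05 -0.165 0 0 0 0;-0.062 -0.205 0 0 0 0;-0.074 -0.245 0 0 0 0;-0.086 -0.285 0 0 0 0;-0.098 -0.325 0 0 0 0;-0.11 -0.365 0 0 0 0;-0.122 -0.405 0 0 0 0;-0.134 -0.445 0 0 0 0;-0.145 -0.48 0 0 0 0;-0.154 -0.51 0 0 0 0;-0.159 -0.53 0 0 0 0;-0.162 -0.5375 0 0 0 0;-0.162 -0.5375 0 0 0 0;-0.162 -0.5375 -0.025 0 0 0;-0.162 -0.5375 -0.06 0 0 0;-0.162 -0.5375 -0.09 0 0 0"}}

```text
time: 34.33
eef_pos: [0.4562, -0.2665, 0.1182]
tcp_rot: [0.924, 0.383, 0.0, -0.0]
contact_force: [0.6, -0.3, -1.9]
opening: 0.392
```

Call:
{"op": "jog_arm", "data": {"commands": "0 0 -0.02 0 0 0;0 0 -0.035 0 0 0;0 0 -0.04 0 0 0;0 0 -0.04 0 0 0"}}

```text
time: 34.83
eef_pos: [0.4563, -0.2678, 0.0796]
tcp_rot: [0.924, 0.383, 0.0, 0.0]
contact_force: [0.2, 0.5, -1.4]
opening: 0.391
```

```bash
python3 - <<'E'
from h import *
a=[vision.read_camera(n)["frame"][:,:,::-1] for n in ["side","wrist"]]
cv2.imwrite("pics/8.png",cv2.resize(np.hstack(a),(800,300)))
print(get_state()["eef_pos"],get_state()["tcp_rot"])
E
```

```text
[ 0.4565868  -0.26832359  0.08029762] [9.23956715e-01 3.82495948e-01 4.29554052e-04 8.08781014e-04]
```

View pics/8.png

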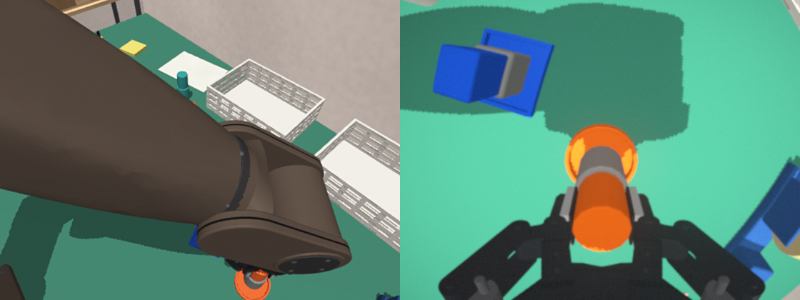

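The orange round bottle is upright and centred over the orange round holder (601,155 in the wrist half). I'll lower and release.

Call:
{"op": "jog_arm", "data": {"commands": "0 0 -0.008 0 0 0;0 0 -0.015 0 0 0;0 0 -0.019 0 0 0;0 0 -0.021 0 0 0;0 0 -0.021 0 0 0;0 0 -0.021 0 0 0"}}

```text
time: 35.67
eef_pos: [0.4561, -0.268, 0.0585]
tcp_rot: [0.924, 0.382, 0.0, 0.0]
contact_force: [0.3, -0.2, -1.7]
opening: 0.388
```

Call:
{"op": "jog_arm", "data": {"commands": "0 0 0 0 0 0;0 0 0 0 0 0;0 0 0 0 0 0;0 0 0 0 0 0;0 0 0 0 0 0;0 0 0.02 0 0 0;0 0 0.06 0 0 0;0 0 0.1 0 0 0;0 0 0.13 0 0 0;0 0 0.16 0 0 0;-0.03 -0.05 0.17 0 0 0;-0.06 -0.1 0.17 0 0 0;-0.09 -0.16 0.17 0 0 0;-0.11 -0.22 0.17 0 0 0;-0.13 -0.28 0.17 0 0 0;-0.15 -0.32 0.17 0 0 0;-0.16 -0.34 0.17 0 0 0;-0.16 -0.34 0.17 0 0 0", "gripper": 85}}

```text
time: 37.92
eef_pos: [0.2953, -0.6083, 0.2277]
tcp_rot: [0.924, 0.382, 0.0, -0.001]
contact_force: [0.8, -0.0, -0.2]
opening: 0.853
```

```bash
python3 - <<'E'
from h import *
for c in ["top","side"]:
    d=vision.read_camera(c); W=world(d); print(c); cv2.imwrite(f"pics/{c}9.png",d["frame"][:,:,::-1])
    for n in names[:4]+names[8:]:
        print(n)
        for o in measure(n,d,c,W): print("   ",*o)
E
```

```text
top
bottle_round_blue
    0.95 [379. 201.  30.  32.] [ 49.  82. 121.] rect [ 628.3 -145.3] [31.8 33.6] 47.4 mean [ 627.7 -144.6   96.6] 254
bottle_square_blue
    0.73 [380. 287.  34.  22.] [ 43.  73. 131.] rect [ 458.1 -139.5] [30.6 31.4] 25.4 mean [ 457.6 -138.6   97.5] 309
bottle_round_orange
    0.87 [445. 292.  34.  22.] [122.  70.  41.] rect [ 455.9 -264.8] [31.4 31.4] 69.8 mean [ 456.  -263.9   96.2] 284
    0.74 [182. 152.  34.  33.] [ 33. 100.  97.] rect [707.3 265.3] [33.3 31.4] 54.7 mean [706.7 264.8  94. ] 231
    0.73 [131. 190.  31.  33.] [34. 89. 48.] rect [624.9 354.8] [32.  32.3] 68.8 mean [624.3 353.7  94. ] 247
bottle_square_orange
    0.71 [243. 193.  22.  30.] [134.  77.  46.] rect [633.6 132.6] [31.  32.4] 79.2 mean [632.5 132.1  97.6] 282
bottle_white
    0.74 [297. 284.  19.  17.] [170. 173. 168.] rect [461.8  12.4] [30.7 32.8] 3.0 mean [461.9  12.2  93.9] 267
tape_roll
    0.61 [238. 274.  40.  39.] [160. 152. 120.] rect [471.9 131.5] [74.9 78. ] 19.5 mean [471.7 131.2  19.8] 688
side
bottle_round_blue
    0.82 [373. 257.  31.  47.] [ 42.  60. 108.] rect [ 62
[... 413 characters left out ...]
8.] [141.  74.  47.] rect [ 454.6 -266.3] [31.9 32.9] 18.1 mean [ 453.8 -266.6   97.1] 615
    0.58 [258. 124.  17.  41.] [31. 85. 83.] rect [705.9 263.5] [31.3 31.4] 42.1 mean [704.8 262.1  94. ] 143
bottle_square_orange
    0.58 [270. 165.  25.  48.] [110.  64.  45.] rect [632.5 132.3] [33.7 32.2] 80.2 mean [630.4 129.7  97.2] 260
bottle_white
    0.7 [235. 255.  26.  40.] [142. 138. 132.] rect [460.9  11.2] [31.8 32.7] 48.5 mean [459.8  10.1  94.3] 313
    0.48 [295. 318.  35.  51.] [ 41.  61. 117.] rect [ 456.  -140.6] [32.2 32.1] 26.3 mean [ 454.6 -142.    97.8] 538
tape_roll
    0.68 [206. 221.  42.  38.] [138. 125.  94.] rect [475.7 139.4] [97.4 79.2] 68.1 mean [469.2 127.4  17.1] 987
```

View pics/top9.png

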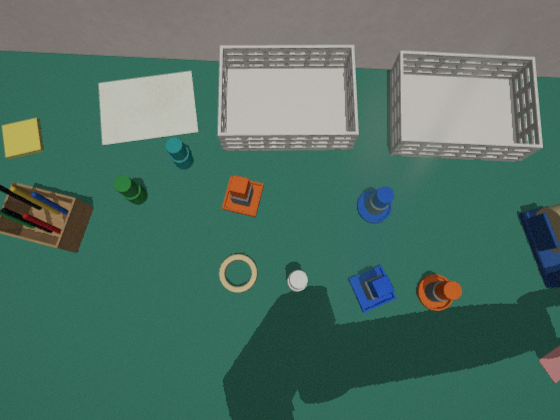

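View pics/side9.png

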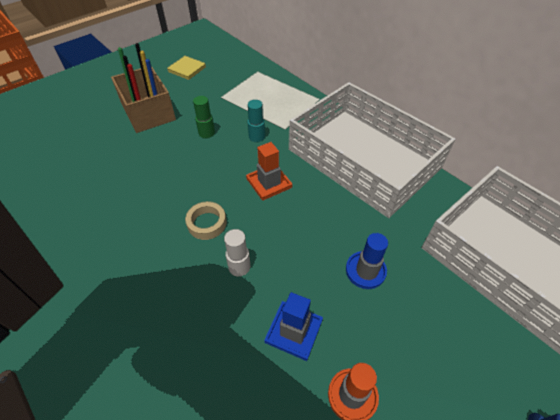

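Both pictures show all four bottles upright in their matching holders. Their tops are at about 97 mm, 3 mm higher than the roughly 94 mm measured on the bench, which matches the holder floor. The white bottle (298,281 top) and the tape (238,273) are unmoved.

```bash
python3 -c "
from plant import ctrl; print(ctrl.sign_off())"
```

```text
the job is handed in; nothing more can be done
None
```

All four grey bottles are standing upright on the floor of the holder that matches their cap colour and outline. I handed the job in at about 38 s of the 112 s allowed.

- **Placement:** in the last top and side pictures, each bottle is within about 4 mm of its holder's centre. The holders leave about 12 mm all round.
- **Height and angle:** the bottle tops are at about 97 mm, 3 mm higher than they measured on the bench. That matches the holder floors. The square bottles are turned to line up with their holders.
- **Left alone:** the white bottle, the tape roll and the green and turquoise look-alikes measure where they were at the start, within measurement error. The gripper is open and well clear of everything.
- **Forces:** the force readings after each move never exceeded about 4 N.
- **Disagreements:** the networks reported some wrong things, such as the green and turquoise bottles for the orange round one. I sorted these out by colour and position in the pictures. The tape roll's side-camera outline varied between pictures, but its top-view position and the pictures did not change.

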